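Weigh a wear-test flange on the two-pan balance

TASK

Weigh the steel flange: choose among the four known weights (200, 100, 50 and 20 g) and set them down gently, upright, on the balance's empty pan until the beam comes to rest level, with its pointer between the two marks. The flange finally lies on its own pan, weights that you do not need stand upright on the bench, and everything else stays where it is.

Things in the scene. Friction and masses are not known exactly. Their poses are not given: they have to be found in the camera images.
- beam (a joint): Balance beam, hinged about the balance's x axis. 0 = level; positive = free pan up, flange pan down; stops at +-0.20 rad. Arms 130 mm. A spring of 0.55 N m/rad lets it settle in proportion: 10 g of difference tilts it 0.023 rad, 86 g or more puts it on a stop. Level means equal forces on both pans. Settles in about 1 s. Pointer between the plate's two dark marks = within 0.05 rad.
- balance: Grey two-pan bench balance, fixed to the bench. Base 100 x 340 x 55 mm, origin under its centre; y points along the beam towards the free (empty) pan, x away from the robot at yaw 0. Beam hinge 90 mm above the bench. The pointer stands in front (+x) of a white plate in the middle, 64 mm wide, reaching 179 mm above the bench.
- pan_free: The empty pan: flat steel disc without rim, 114 mm diameter. Origin on the disc's axis, 28 mm below its upper face (upper face 118 mm above the bench when the beam is level, 26 mm higher or lower at the stops). Always horizontal; where a load sits on it does not matter. Moves down as it is loaded or pressed.
- pan_part: The other pan, same disc, holding the flange. Origin on its axis, 28 mm below the upper face.
- flange_mid (a point): Centre of the steel flange to be weighed: disc 64 mm diameter and 9 mm thick with a 32 mm hub, 30 mm high in all; the point is 15 mm above its underside. It is hollow from below, so its weight cannot be seen: somewhere between 165 and 335 g.
- w200_mid (a point): Centre of the 200 g weight: upright dark steel cylinder 32 mm diameter and 30 mm high with a knob 14 mm diameter and 16 mm high on top, 46 mm in all; the point is half-way up (23 mm above its underside), z along its axis.
- w100_mid (a point): Centre of the 100 g weight: upright dark steel cylinder 26 mm diameter and 22 mm high with a knob 12 mm diameter and 15 mm high on top, 37 mm in all; the point is half-way up (18.5 mm above its underside), z along its axis.
- w50_mid (a point): Centre of the 50 g weight: upright dark steel cylinder 21 mm diameter and 16 mm high with a knob 11 mm diameter and 14 mm high on top, 30 mm in all; the point is half-way up (15 mm above its underside), z along its axis.
- w20_mid (a point): Centre of the 20 g weight: upright dark steel cylinder 16 mm diameter and 9 mm high with a knob 10 mm diameter and 14 mm high on top, 23 mm in all; the point is half-way up (11.5 mm above its underside), z along its axis.
- stopper_mid (a point): Bystander, leave alone: black tapered rubber stopper, 32 mm wide, 24 mm high; the point is at its centre.
- collar_mid (a point): Bystander, leave alone: steel ring, 38 mm wide, 14 mm high; the point is at its centre.
- jar_lid_mid (a point): Bystander, leave alone: white screw lid, 64 mm wide, 14 mm high; the point is at its centre.
- bottle_a_mid (a point): Bystander, leave alone: amber bottle with white cap, 68 mm wide, 150 mm high; the point is at its centre.
- bottle_b_mid (a point): Bystander, leave alone: amber bottle with white cap and paper label, 68 mm wide, 150 mm high; the point is at its centre.
- bushing_mid (a point): Bystander, leave alone: plain brass cylinder, 28 mm wide, 32 mm high; the point is at its centre.
- spanner_mid (a point): Bystander, leave alone: flat steel spanner lying down, 124 mm long, 5 mm thick; the point is at its centre.

How it is judged:
By the outcome, as a careful person would: the job done as asked, in the order asked, and still so for the second after the job is handed in, with the robot touching nothing.
It also fails if it takes over 72 s, if anything falls off the work surface, if the arm or the gripper's body presses on something with over 40 N, if the wrist force passes 120 N, or if a joint passes its speed limit or range.

ROBOT

A 6-joint arm with a two-finger parallel gripper is mounted at the origin on the work surface. World frame = base frame: x ahead of the robot, y to its left, z up, the work surface at z = 0. Lengths are in m, angles in rad, forces in N, time in s.
With the tool pointing down it reaches from about 0.3 to 0.775 m from the base axis. Payload 14.6 kg.
Tool frame: the origin (TCP) lies midway between the tips of the shut fingers; the grasp point (between the pads) lies 19 mm behind it (bot.grip_point_offset is the distance from the TCP to the grasp point, in m); z points along the fingers, x is the direction in which the jaws open and shut, and the axes are right-handed (so a half turn about z gives the same grasp; the last joint's range is limited). The gripper opens to 85 mm and grips with 20 to 120 N. Pads are 22 mm wide; open, the fingers measure 114 mm over their backs; the gripper's body (76 mm by 85 mm) begins 54 mm behind the grasp point. The pads swing forward as they close: fully open they stand 13 mm farther back than shut.
Start: joints at [1.034, 0.3, 1.521, -0, 1.321, -0.067], TCP at [0.249, 0.49, 0.231] pointing down, gripper open.
Joint ranges: [-3.03, 3.03], [-0.79, 2.21], [0.23, 2.52], [-1.04, 4.18], [0, 3.07], [-2.55, 2.55]. Speed limits (rad/s): [2.22, 2.22, 2.57, 3.14, 3.14, 3.14].

INTERFACE

Orientations are given as a unit quaternion [x, y, z, w].
In Python, from bench import bot, imaging gives the robot as it stands. Calls block until the motion is done:
- bot.move_ptp(position, orientation): joint-space move of the TCP to a pose.
- bot.move_straight(position, ori=None, rate=0.15): straight line of the TCP; ori=None keeps the orientation; rate is the mean speed in m/s.
- bot.movej(angles): joint-space move.
- bot.command_gripper(opening, strength=None): finger opening in m; strength is the grip in N (None keeps the last); returns when the fingers have stopped.
- bot.hold(seconds).
- bot.solve_ik(position, orientation): joint angles nearest the present ones, or None.
- bot.get_state(): the state.
- imaging.grab_frame(name): name is "scene" or "top"; returns a dict with "pixels" (420x560x3 uint8, red, green, blue), "fx", "fy", "cx", "cy" (pixels), "origin" and "attitude" of the camera in the world. Camera axes: x right, y down, z forward; pixel columns grow to the right and rows downward; lengths in m; the calibration is good to about 2 mm. A picture is of the moment at which its call begins. There is no depth.
A pose or a line that the arm cannot do raises bot.IKError and nothing moves.
- bot.close_job(): hands the job in, once; it reports no verdict.
Trained networks look in a picture, given as the dict that the camera call returned (one of the last four; its "shot" number tells which), for a name from the list of things; names that differ only in an ending like _2 or _b are one class to them, and where a whole thing is asked for, a point or a joint stands for the part that bears it (a point fixed in the world has none). Each returns a list of dicts, best first, with "confidence" (0 to 1); they miss things now and then, are a little off and sometimes report something else, mostly with a low value. They report only what shows in the picture. A call takes as long as a camera call.
- imaging.find_in(picture, query): "at" ([column, row] in pixels, amid what is visible of it).
- imaging.masks_of(picture, query): "pixels" (420x560 bool, what is visible of it) and "at" ([column, row] in pixels, amid what is visible of it).
- imaging.landmark_of(picture, query): "at" ([column, row] in pixels: a listed point, or the origin of a listed thing).
The state is a dict: "t": time; "joint_positions": joint angles; "joint_velocities": joint speeds; "effort": joint torques, N m; "tool_pos": TCP position; "tcp_rot": TCP orientation; "ft_force": force on the tool from outside, world axes, zero at the start; "ft_torque": the same for the moment, N m; "grip_width": finger opening in m.
Only numpy, scipy, OpenCV 4.12 (cv2) and the standard library are available. Lean on these libraries where they do the work, as an engineer would, in place of code of your own. Each camera call takes 0.05 s, during which the arm holds its last target.

## Working session

There is one attempt and no reset: what is moved stays moved. The work goes in short steps, each a Python script; the robot and the scene stay as the last script left them, time stands still between calls to the robot, and variables do not carry over. Pictures are saved under pics/ and viewed, and the job is handed in when it is done.

```bash
mkdir -p pics; ls; cat > h.py <<'E'
from bench import bot, imaging
import numpy as np, cv2
def save(f,n):
    cv2.imwrite(f'pics/{n}.png', f['pixels'][:,:,::-1])
E
python3 - <<'E'
from h import *
for n in ("scene","top"):
    f=imaging.grab_frame(n); save(f,n+"0")
    print(n,f['fx'],f['fy'],f['cx'],f['cy'],f['origin'],f['attitude'],f['shot'])
    for q in ["balance","pan_free","pan_part","flange_mid","w200_mid","w100_mid","w50_mid","w20_mid","stopper_mid","collar_mid","bushing_mid"]:
        print(q,[(np.round(d['at'],1).tolist(),round(d['confidence'],2)) for d in imaging.landmark_of(f,q)[:3]])
print(bot.get_state())
E
```

```text
pics
scene 489.29131734950823 489.29131734950823 277.1726783528292 212.07761822835204 [ 1.20597634 -0.21209855  1.08901539] [ 0.787624    0.54560677 -0.15966876 -0.23762908] 1
balance [([222.2, 241.1], 0.77), ([309.3, 155.0], 0.26)]
pan_free [([268.3, 196.9], 0.9), ([168.6, 238.6], 0.39)]
pan_part [([172.4, 248.2], 0.85)]
flange_mid [([168.1, 242.0], 0.61)]
w200_mid [([357.3, 143.3], 0.42)]
w100_mid [([365.6, 173.1], 0.44)]
w50_mid [([320.6, 184.7], 0.46)]
w20_mid [([362.1, 219.7], 0.73), ([338.0, 165.3], 0.7), ([309.3, 153.7], 0.46)]
stopper_mid [([339.4, 165.7], 0.68)]
collar_mid [([269.4, 173.1], 0.67)]
bushing_mid [([223.5, 187.5], 0.67), ([362.1, 220.8], 0.5)]
top 385.06259944115504 385.06259944115504 273.1256008077246 208.55252543512427 [0.44468006 0.03386628 0.83098733] [ 0.70853044 -0.69867784  0.07641237 -0.06320629] 2
balance [([338.0, 221.2], 0.88)]
pan_free [([275.2, 213.7], 0.58)]
pan_part [([402.2, 212.4], 0.68)]
flange_mid [([404.8, 209.1], 0.86), ([312.7, 292.5], 0.45)]
w200_mid [([110.8, 295.5], 0.78)]
w100_mid [([123.5, 251.3], 0.56), ([165.2, 140.9], 0.27)]
w50_mid
[... 203 characters left out ...]
 'joint_positions': array([ 1.03439052e+00,  2.99907399e-01,  1.52100635e+00, -3.09221220e-05,
        1.32068491e+00, -6.65727491e-02]), 'joint_velocities': array([ 1.30491954e-03,  3.04134965e-04,  6.63513371e-05, -1.66859551e-03,
       -5.82368899e-04, -9.59037928e-04]), 'effort': array([-1.03793205e-03, -5.43348134e+01, -3.61985314e+01, -1.07104352e-04,
        5.54488597e-04,  8.11387531e-05]), 'tool_pos': array([0.24899687, 0.49039866, 0.23127383]), 'tcp_rot': array([8.52270676e-01, 5.23101037e-01, 4.31115966e-06, 1.46571260e-05]), 'ft_force': array([-0.63391302,  0.4217504 ,  0.40462483]), 'ft_torque': array([-0.00940677,  0.00125991, -0.00859549]), 'grip_width': 0.08578852419403439}
```

View pics/scene0.png

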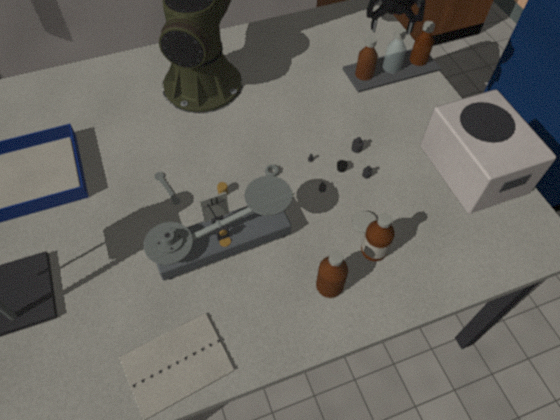

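View pics/top0.png

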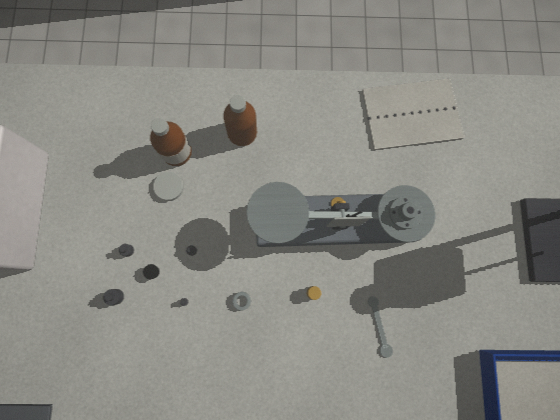

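The pictures show the balance with the flange pan down at the right of the top view. In the top view the weights are w200 at (113,297), w100 at (126,251), w50 in the pan's shadow at (192,251) and w20 at (183,302). The stopper is at (151,272). I'll zoom in and localise each one.

```bash
cat >> h.py <<'E'
from scipy.spatial.transform import Rotation as R
def ray(f,px):
    d=np.array([(px[0]-f['cx'])/f['fx'],(px[1]-f['cy'])/f['fy'],1.])
    return np.array(f['origin']), R.from_quat(f['attitude']).apply(d)
def atz(f,px,z):
    o,d=ray(f,px); return o+d*(z-o[2])/d[2]
def tri(f1,p1,f2,p2):
    o1,d1=ray(f1,p1);o2,d2=ray(f2,p2)
    s=np.linalg.lstsq(np.c_[d1,-d2],o2-o1,rcond=None)[0]
    a=o1+s[0]*d1;b=o2+s[1]*d2
    return (a+b)/2,np.linalg.norm(a-b)
def proj(f,p):
    c=R.from_quat(f['attitude']).inv().apply(np.array(p)-f['origin'])
    return np.array([f['cx']+f['fx']*c[0]/c[2],f['cy']+f['fy']*c[1]/c[2]])
H=dict(w200=.046,w100=.037,w50=.030,w20=.023)
E
python3 - <<'E'
from h import *
s=imaging.grab_frame("scene"); t=imaging.grab_frame("top")
pt=dict(w200=(111,296),w100=(124,251),w50=(190,251),w20=(182.5,303))
ps=dict(w200=(357.3,143.3),w100=(366,173),w50=(321,185),w20=(310,155))
for k in H:
    print(k,atz(t,pt[k],H[k]/2).round(4),atz(s,ps[k],H[k]/2).round(4))
for q in ["balance","pan_free","pan_part","flange_mid","bottle_a_mid","bottle_b_mid","jar_lid_mid","stopper_mid","collar_mid","bushing_mid"]:
    z=dict(balance=0,stopper_mid=.012,collar_mid=.007,bushing_mid=.016,jar_lid_mid=.007,bottle_a_mid=.075,bottle_b_mid=.075,pan_free=.116,pan_part=.064,flange_mid=.107).get(q)
    for f,n in((t,'t'),(s,'s')):
        for d in imaging.landmark_of(f,q)[:2]: print(q,n,atz(f,d['at'],z).round(3),round(d['confidence'],2),np.round(d['at']))
c=t['pixels'][230:320,90:260,::-1]; c=cv2.resize(c,None,fx=4.5,fy=4.5,interpolation=cv2.INTER_CUBIC); cv2.imwrite('pics/tz.png',np.clip(c.astype(float)*1.5,0,255))
c=s['pixels'][125:235,230:390,::-1]; c=cv2.resize(c,None,fx=5,fy=5,interpolation=cv2.INTER_CUBIC); cv2.imwrite('pics/sz.png',np.clip(c.astype(float)*1.5,0,255))
c=t['pixels'][160:270,230:450,::-1]; c=cv2.resize(c,None,fx=3.6,fy=3.6,interpolation=cv2.INTER_CUBIC); cv2.imwrite('pics/tb.png',np.clip(c.astype(float)*1.5,0,255))
E
```

```text
w200 [0.4204 0.3468 0.023 ] [0.4138 0.3426 0.023 ]
w100 [0.5122 0.3302 0.0185] [0.5167 0.3201 0.0185]
w50 [0.5144 0.1935 0.015 ] [0.5089 0.1882 0.015 ]
w20 [0.4076 0.2038 0.0115] [0.3981 0.2025 0.0115]
balance t [ 0.586 -0.119  0.   ] 0.74 [336. 221.]
balance s [ 0.577 -0.112  0.   ] 0.93 [224. 241.]
balance s [0.699 0.261 0.   ] 0.59 [376. 236.]
pan_free t [0.576 0.019 0.116] 0.66 [274. 215.]
pan_free t [ 0.566 -0.099  0.116] 0.29 [337. 221.]
pan_free s [0.573 0.017 0.116] 0.87 [270. 200.]
pan_free s [0.802 0.073 0.116] 0.57 [330. 273.]
pan_part t [ 0.588 -0.244  0.064] 0.87 [402. 216.]
pan_part s [ 0.584 -0.24   0.064] 0.68 [171. 247.]
flange_mid t [ 0.587 -0.236  0.107] 0.73 [407. 212.]
flange_mid s [ 0.592 -0.248  0.107] 0.75 [165. 241.]
bottle_a_mid t [0.793 0.095 0.075] 0.56 [239. 116.]
bottle_a_mid s [0.784 0.083 0.075] 0.96 [329. 273.]
bottle_b_mid t [0.734 0.236 0.075] 0.75 [170. 142.]
bottle_b_mid t [ 0.592 -0.248  0.075] 0.58 [406. 213.]
bottle_b_mid s [0.74  0.232 0.075] 0.93 [378. 238.]
bottle_b_mid s [0.79  0.087 0.075] 0.23 [332. 275.]
jar_lid_mid t [0.653 0.255 0.007] 0.91 [166. 188.]
jar_lid_mid s [0.652 0.255 0.007] 0.71 [366. 221.]
stopper_mid t [0.469 0.27  0.012] 0.59 [152. 272.]
stopper_mid s [0.472 0.255 0.012] 0.43 [337. 169.]
stopper_mid s [0.752 0.104 0.012] 0.22 [329. 271.]
collar_mid t [0.418 0.087 0.007] 0.72 [240. 298.]
collar_mid t [ 0.602 -0.273  0.007] 0.67 [406. 214.]
collar_mid s [0.408 0.081 0.007] 0.61 [271. 170.]
bushing_mid t [ 0.437 -0.074  0.016] 0.72 [317. 290.]
bushing_mid s [ 0.423 -0.07   0.016] 0.45 [221. 188.][ WARN:0@6.641] global loadsave.cpp:1063 imwrite_ Unsupported depth image for selected encoder is fallbacked to CV_8U.
```

View pics/tz.png

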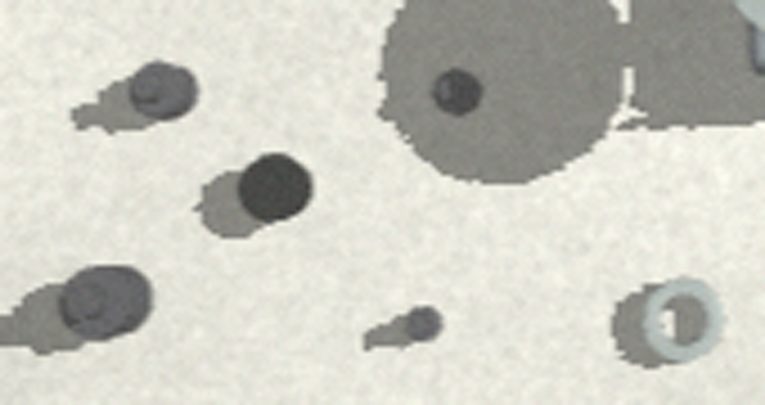

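View pics/sz.png

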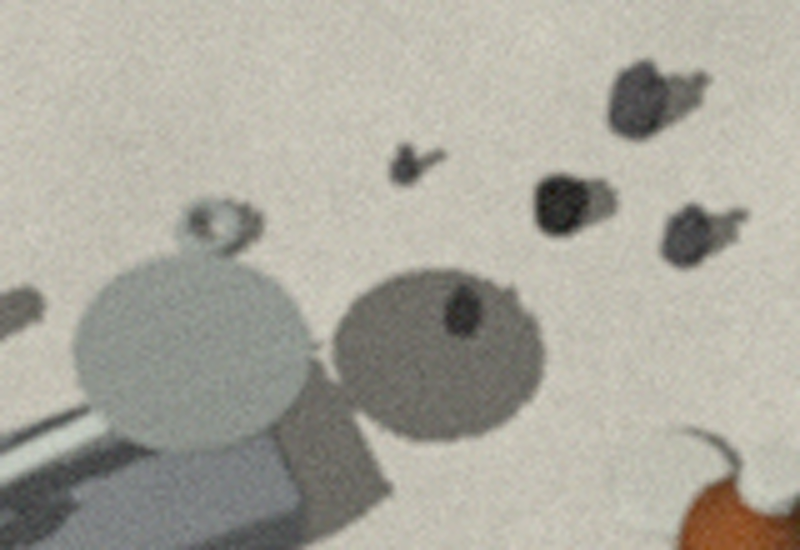

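View pics/tb.png

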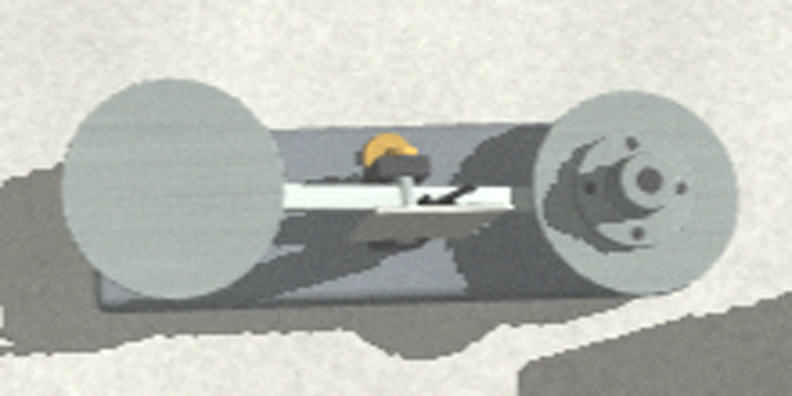

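```bash
cat >> h.py <<'E'
DIM=dict(w200=(.016,.030,.007,.046),w100=(.013,.022,.006,.037),w50=(.0105,.016,.0055,.030),w20=(.008,.009,.005,.023))
def sil(f,k,xy,z0=0.):
    r,h,rk,H_=DIM[k]; a=np.linspace(0,2*np.pi,24,endpoint=False)
    def hull(r,z1,z2):
        P=[proj(f,(xy[0]+r*np.cos(t),xy[1]+r*np.sin(t),z0+z)) for t in a for z in (z1,z2)]
        return cv2.convexHull(np.array(P,np.float32))
    m=np.zeros((420*4,560*4),np.uint8)
    for hh in (hull(r,0,h),hull(rk,h,H_)):
        cv2.fillConvexPoly(m,np.round((hh+.5)*4).astype(np.int32),1)
    return m
def dark_blob(f,at,thr):
    v=f['pixels'].max(2); m=(v<thr).astype(np.uint8)
    n,l,st,c=cv2.connectedComponentsWithStats(m)
    i=min((i for i in range(1,n) if 10<st[i,4]<900),key=lambda i:np.hypot(*(c[i]-at)))
    return l==i,c[i],st[i,4]
def locate(f,k,at,thr,z0=0.):
    m,c,n=dark_blob(f,at,thr)
    xy=atz(f,c,z0+H[k]/3)[:2]
    for _ in range(6):
        s=sil(f,k,xy,z0); M=cv2.moments(s,True)
        cs=np.array([M['m10'],M['m01']])/M['m00']/4-.5
        xy=xy+(atz(f,c,z0+H[k]/3)-atz(f,cs,z0+H[k]/3))[:2]
    return xy,n,M['m00']/16
E
python3 - <<'E'
from h import *
s=imaging.grab_frame("scene"); t=imaging.grab_frame("top")
pt=dict(w200=(112,297),w100=(125.5,250.5),w50=(191.5,250.5),w20=(184,302))
ps=dict(w200=(357.5,145),w100=(368,172),w50=(322.5,187),w20=(311,157))
for k in H:
    for f,p,n in((t,pt,'t'),(s,ps,'s')):
        x,y=map(int,p[k]); print(k,n,f['pixels'][y,x], end=' ')
        for thr in (62,68,74): 
            xy,a,b=locate(f,k,p[k],thr); print(xy.round(4),a,round(b),end='; ')
        print()
print(t['pixels'][250,175],t['pixels'][302,98])
E
```

```text
w200 t [66 65 66] [0.4708 0.2726] 174 261; [0.416  0.3549] 38 298; [0.4187 0.3455] 237 294; 
w200 s [60 57 60] [0.4152 0.344 ] 121 163; [0.4152 0.3444] 131 164; [0.4156 0.3485] 169 164; 
w100 t [66 65 68] [0.4709 0.2739] 174 167; [0.5121 0.3375] 15 175; [0.5139 0.3288] 101 172; 
w100 s [51 48 52] [0.5115 0.3279] 79 111; [0.5112 0.3281] 83 112; [0.5114 0.3315] 104 111; 
w50 t [54 53 53] [0.5164 0.191 ] 62 95; [0.5168 0.1922] 78 96; [0.5171 0.1925] 89 96; 
w50 s [31 31 33] [0.5126 0.1902] 72 74; [0.5132 0.1897] 87 73; [0.5201 0.1906] 186 74; 
w20 t [69 71 71] [0.4711 0.2758] 174 60; [0.4711 0.2757] 177 61; [0.4103 0.2043] 24 58; 
w20 s [48 48 47] [0.4071 0.2013] 19 41; [0.4062 0.2019] 24 41; [0.4067 0.2017] 25 41; 
[138 138 131] [90 91 85]
```

```bash
cat >> h.py <<'E'
W=dict(w200=[.417,.345],w100=[.5127,.3285],w50=[.515,.1913],w20=[.4085,.203])
JAW=dict(w200=.61,w100=-.61,w50=.45,w20=.46)
OFF=dict(w200=.006,w100=.005,w50=.005,w20=.0105)   # TCP above underside
OPEN=dict(w200=.060,w100=.052,w50=.048,w20=.040)
REL=dict(w200=.052,w100=.044,w50=.038,w20=.028)
PAN=np.array([.575,.018])
def q(j): return [np.cos(j/2),np.sin(j/2),0,0]
def T(): return bot.get_state()['t']
def pick(k,xy=None,z0=0.):
    x,y=W[k] if xy is None else xy; o=q(JAW[k])
    bot.move_ptp([x,y,z0+.09],o); bot.command_gripper(OPEN[k],30)
    bot.move_straight([x,y,z0+OFF[k]],rate=.12)
    bot.command_gripper(0.0,30)
    print('grip',k,round(bot.get_state()['grip_width'],4))
    bot.move_straight([x,y,z0+.16],rate=.25)
def place(k,xy,bottom,top=.165,jaw=0.):
    x,y=xy; o=q(jaw); off=OFF[k]
    bot.move_ptp([x,y,max(.21,top+off)],o)
    f0=bot.get_state()['ft_force'][2]
    bot.move_straight([x,y,top+off-.015],rate=.12)
    bot.move_straight([x,y,bottom+off],rate=.04)
    print('width',round(bot.get_state()['grip_width'],4),'dF',round(bot.get_state()['ft_force'][2]-f0,2))
    bot.command_gripper(REL[k],30)
    bot.move_straight([x,y,max(.21,bottom+off+.07)],rate=.2)
E
python3 - <<'E'
from h import *
print(T())
for k in W:
    for p,j in (([*W[k],.09],JAW[k]),([*W[k],OFF[k]],JAW[k]),([.575,.054,.21],0)): 
        r=bot.solve_ik(p,q(j)); print(k,None if r is None else r.round(2))
pick('w200'); print(T())
t=imaging.grab_frame("top"); s=imaging.grab_frame("scene"); cv2.imwrite('pics/p1.png',np.hstack([t['pixels'][100:400,20:400],s['pixels'][50:350,140:520]])[:,:,::-1]) 
E
```

```text
2.4
w200 [ 0.62  0.44  1.68 -0.    1.02  0.01]
w200 [ 0.62  0.58  1.72 -0.    0.85  0.01]
w200 [ 0.03  0.38  1.47 -0.    1.3   0.03]
w100 [ 0.51  0.57  1.48 -0.    1.09  1.12]
w100 [ 0.51  0.69  1.51 -0.    0.94  1.12]
w100 [ 0.03  0.38  1.47 -0.    1.3   0.03]
w50 [ 0.29  0.46  1.66 -0.    1.03 -0.16]
w50 [ 0.29  0.59  1.69 -0.    0.86 -0.16]
w50 [ 0.03  0.38  1.47 -0.    1.3   0.03]
w20 [ 0.38  0.28  1.92 -0.    0.95 -0.08]
w20 [ 0.38  0.43  1.95 -0.    0.76 -0.08]
w20 [ 0.03  0.38  1.47 -0.    1.3   0.03]
grip w200 0.0307
5.7833
```

View pics/p1.png

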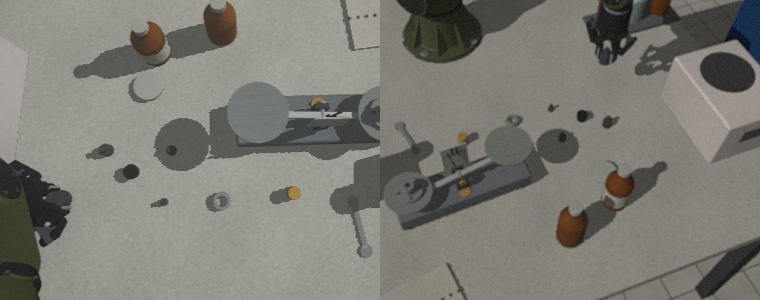

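The gripper holds the w200 (width 30.7 mm) and the other objects haven't moved. The pan's disc centre in the top view is about (278,212).

```bash
python3 - <<'E'
from h import *
t=imaging.grab_frame("top"); s=imaging.grab_frame("scene")
print(atz(t,(278,212.2),.144).round(4), atz(s,(268.5,195.5),.144).round(4))
p=atz(t,(278,212.2),.144)[:2]*.5+atz(s,(268.5,195.5),.144)[:2]*.5
place('w200',[p[0],p[1]+.034],.133); print(T())
bot.hold(.6)
t=imaging.grab_frame("top"); s=imaging.grab_frame("scene"); print(T())
cv2.imwrite('pics/p2.png',cv2.resize(np.vstack([t['pixels'][160:270,220:450],s['pixels'][150:290,130:360]])[:,:,::-1],None,fx=2.4,fy=2.4,interpolation=cv2.INTER_CUBIC))
E
```

```text
[0.5758 0.0129 0.144 ] [0.5776 0.0114 0.144 ]
width 0.031 dF 2.36
9.2917
9.9917
```

View pics/p2.png

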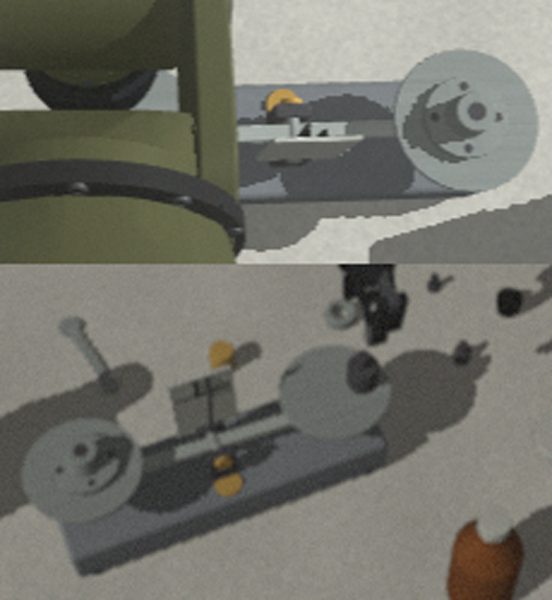

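```bash
cat >> h.py <<'E'
def beam_imgs(n):
    t=imaging.grab_frame("top"); s=imaging.grab_frame("scene")
    a=cv2.resize(s['pixels'][180:260,185:265],(560,560),interpolation=cv2.INTER_CUBIC)
    cv2.imwrite(f'pics/{n}.png',np.clip(a[:,:,::-1].astype(float)*1.4,0,255).astype(np.uint8))
    return t,s
E
python3 - <<'E'
from h import *
t,s=beam_imgs('b1')
P=np.array([.5767,.012]);Q=np.array([.587,-.248])
for th in (-.2,-.1,-.05,0,.05,.1,.2):
    print(th,proj(s,[*P,.118+.13*np.sin(th)]).round(1),proj(s,[*Q,.118-.13*np.sin(th)]).round(1))
for qn in("pan_free","pan_part"):
    m=imaging.masks_of(s,qn)[0]; ys,xs=np.nonzero(m['pixels']); print(qn,m['confidence'],xs.min(),xs.max(),ys.min(),ys.max(),len(xs))
E
```

```text
-0.2 [268.7 207.3] [161.5 231.6]
-0.1 [268.7 204.4] [162.6 234.6]
-0.05 [268.7 202.9] [163.1 236. ]
0 [268.7 201.4] [163.7 237.4]
0.05 [268.6 199.8] [164.2 238.9]
0.1 [268.6 198.3] [164.7 240.3]
0.2 [268.6 195.2] [165.7 243. ]
pan_free 0.86 246 292 183 224 1338
pan_part 0.61 140 189 215 258 1106
```

View pics/b1.png

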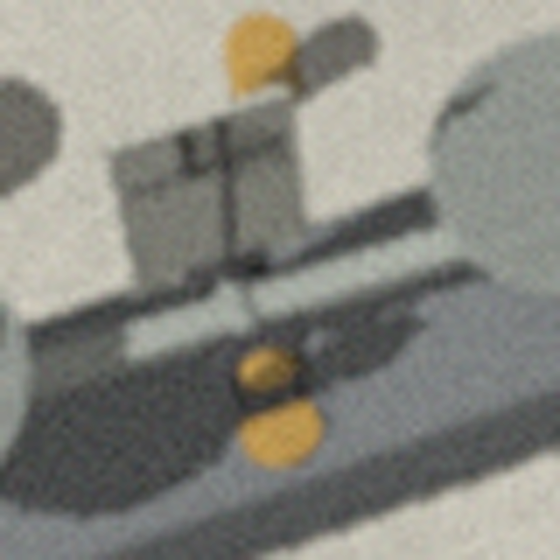

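```bash
cat >> h.py <<'E'
Pf=np.array([.5767,.012]);Qp=np.array([.587,-.248])
def shift(a,b):
    a=cv2.GaussianBlur(a.astype(np.float32),(0,0),1);b=cv2.GaussianBlur(b.astype(np.float32),(0,0),1)
    return a,b
def meas(f,ref,side):
    """tilt from best fit: ref picture (th=+.2) pan patch slid to the height of tilt th"""
    xy,sg=(Pf,1) if side=='free' else (Qp,-1)
    g0=cv2.GaussianBlur(cv2.cvtColor(ref['pixels'] if isinstance(ref,dict) else ref,cv2.COLOR_RGB2GRAY).astype(np.float32),(0,0),.8)
    g1=cv2.GaussianBlur(cv2.cvtColor(f['pixels'],cv2.COLOR_RGB2GRAY).astype(np.float32),(0,0),.8)
    a=np.linspace(0,2*np.pi,60,endpoint=False)
    ring=lambda th,r:np.array([proj(f,[xy[0]+r*np.cos(t),xy[1]+r*np.sin(t),.118+sg*.13*np.sin(th)]) for t in a]).astype(np.float32)
    best=[]
    for th in np.arange(-.22,.2201,.005):
        e=0
        # contrast of rim: inside - outside
        i=ring(th,.052);o=ring(th,.0575+.004)
        s=lambda p:cv2.remap(g1,p[:,0].copy().reshape(-1,1),p[:,1].copy().reshape(-1,1),cv2.INTER_LINEAR).ravel()
        # patch match
        rs=[.0,.01,.02,.03,.04,.05,.0545,.057,.06]
        def col(g,th): return np.concatenate([cv2.remap(g,ring(th,r)[:,0].copy().reshape(-1,1),ring(th,r)[:,1].copy().reshape(-1,1),cv2.INTER_LINEAR).ravel() for r in rs])
        c0=col(g0,.2);c1=col(g1,th)
        best.append((np.corrcoef(c0,c1)[0,1],th))
    return max(best)
E
python3 - <<'E'
from h import *
t=imaging.grab_frame("top"); s=imaging.grab_frame("scene")
s0=cv2.imread('pics/scene0.png')[:,:,::-1].copy();t0=cv2.imread('pics/top0.png')[:,:,::-1].copy()
print(meas(s,s0,'part'),meas(t,t0,'part'),meas(s,s0,'free'))
from bench import bot
print(T())
# pointer geometry: hinge center
C=(Pf+Qp)/2; u=(Pf-Qp)/np.linalg.norm(Pf-Qp); n=np.array([u[1],-u[0]])
print(C,n)
for dx in (.0,.005,.01,.02):
  for th in (-.1,-.05,0,.05):
    L=.075; b=C+n*dx
    tip=np.r_[b-u*np.sin(th)*L, .09+L*np.cos(th)]
    p=proj(s,tip); print(dx,th,((p-[185,180])*7).round(), end=' ')
  print()
E
```

```text
(np.float64(0.8005026248641463), np.float64(-0.06499999999999986)) (np.float64(0.9769123421281852), np.float64(-0.0999999999999999)) (np.float64(0.2360260865573494), np.float64(0.03000000000000022))
10.2917
[ 0.58185 -0.118  ] [0.99921623 0.03958434]
0.0 -0.1 [236. 188.] 0.0 -0.05 [225. 191.] 0.0 0 [214. 195.] 0.0 0.05 [203. 199.] 
0.005 -0.1 [241. 200.] 0.005 -0.05 [230. 203.] 0.005 0 [219. 207.] 0.005 0.05 [208. 211.] 
0.01 -0.1 [246. 212.] 0.01 -0.05 [235. 215.] 0.01 0 [224. 219.] 0.01 0.05 [213. 223.] 
0.02 -0.1 [256. 236.] 0.02 -0.05 [245. 239.] 0.02 0 [234. 243.] 0.02 0.05 [223. 247.]
```

With the 200 g weight on, the beam settles at about -0.07 rad (the two camera estimates are -0.065 and -0.10, and the pointer is at the right mark). The free pan is low, so the flange weighs about 170 g. I'll put the 200 g weight back on the bench and use 100 + 50 + 20.

```bash
python3 - <<'E'
from h import *
k='w200'; x,y=.5767,.0461; z0=.109
bot.command_gripper(.058,30)
bot.move_straight([x,y,z0+.008],rate=.12)
bot.command_gripper(0,30); print(bot.get_state()['grip_width'])
bot.move_straight([x,y,z0+.05],rate=.06); bot.move_straight([x,y,.21],rate=.2)
bot.move_ptp([*W[k],.07],q(JAW[k]))
bot.move_straight([*W[k],.0095],rate=.06)
print(bot.get_state()['ft_force'],bot.get_state()['grip_width'])
bot.command_gripper(.055,30); bot.move_straight([*W[k],.09],rate=.2)
print(T())
pick('w100'); print(T())
t=imaging.grab_frame("top"); s=imaging.grab_frame("scene"); cv2.imwrite('pics/p3.png',np.hstack([t['pixels'][100:400,20:400],s['pixels'][50:350,140:520]])[:,:,::-1]) 
E
```

```text
0.03115960702737902
[ 0.90238606  1.12425668 -2.00528249] 0.030705919131823793
16.5
grip w100 0.0245
19.7333
```

View pics/p3.png

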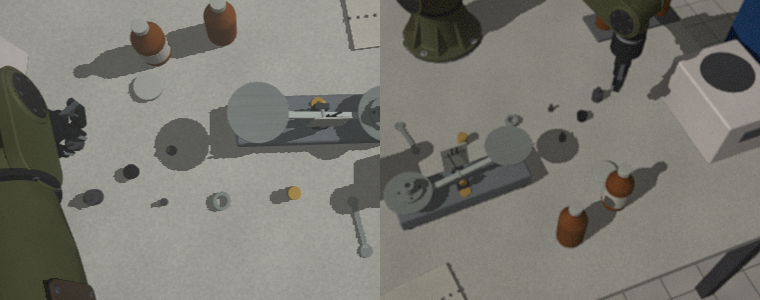

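The w200 is upright back on the bench and the gripper holds the w100. Next I'll place the w100, then the w50.

```bash
python3 - <<'E'
from h import *
place('w100',[.5767,.042],.138); print(T())
pick('w50'); 
t=imaging.grab_frame("top"); s=imaging.grab_frame("scene"); print(T()); cv2.imwrite('pics/p4.png',np.hstack([t['pixels'][100:400,20:400],s['pixels'][50:350,140:520]])[:,:,::-1]) 
E
```

```text
width 0.0243 dF 1.3
22.8583
grip w50 0.0192
25.9917
```

View pics/p4.png

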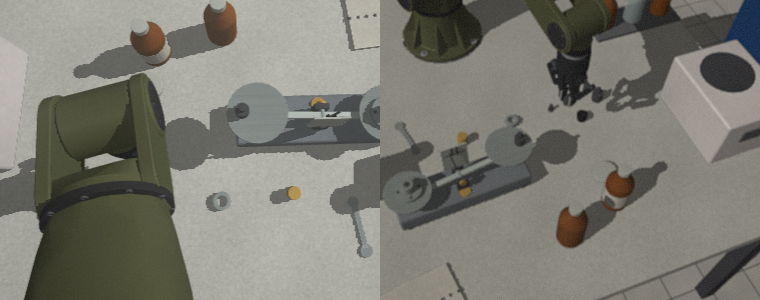

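The w100 stands on the left part of the pan at crop (241,110), with room to its right. The gripper holds the w50.

```bash
python3 - <<'E'
from h import *
place('w50',[.5767,.009],.128); print(T())
pick('w20')
t,s=beam_imgs('b2'); print(T()); cv2.imwrite('pics/p5.png',np.hstack([t['pixels'][100:400,20:400],s['pixels'][50:350,140:520]])[:,:,::-1]) 
E
```

```text
width 0.019 dF 1.87
28.975
grip w20 0.0084
32.3333
```

View pics/p5.png

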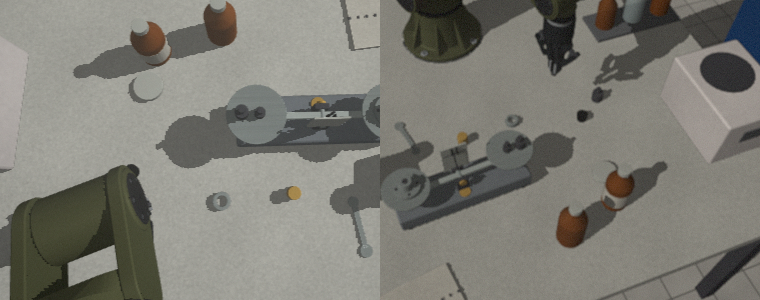

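View pics/b2.png

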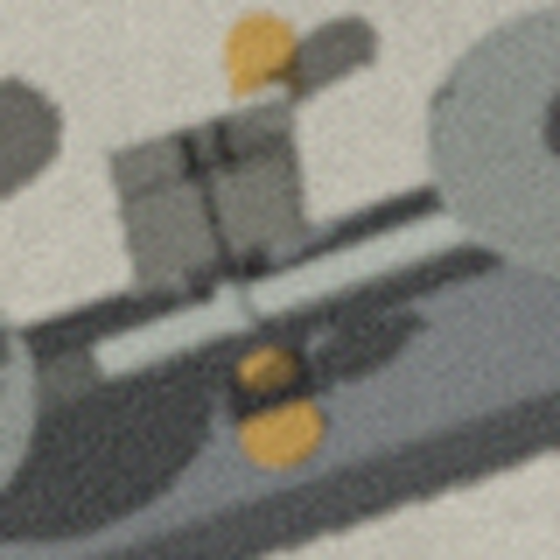

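```bash
python3 - <<'E'
from h import *
t=imaging.grab_frame("top"); s=imaging.grab_frame("scene")
s0=cv2.imread('pics/scene0.png')[:,:,::-1].copy();t0=cv2.imread('pics/top0.png')[:,:,::-1].copy()
print(meas(s,s0,'part'),meas(t,t0,'part'))
a=cv2.imread('pics/b1.png');b=cv2.imread('pics/b2.png')
t4=t['pixels'][160:270,320:450]
cv2.imwrite('pics/p6.png',np.hstack([cv2.resize(x[80:300,90:330],None,fx=1.6,fy=2,interpolation=cv2.INTER_CUBIC) for x in(a,b)]))
cv2.imwrite('pics/p7.png',np.hstack([cv2.resize(x[160:270,320:450,::-1],None,fx=3,fy=3,interpolation=cv2.INTER_CUBIC) for x in(t0,t['pixels'])]))
E
```

```text
(np.float64(0.8794046858941688), np.float64(0.05000000000000024)) (np.float64(0.9834373513652684), np.float64(0.015000000000000208))
```

View pics/p6.png

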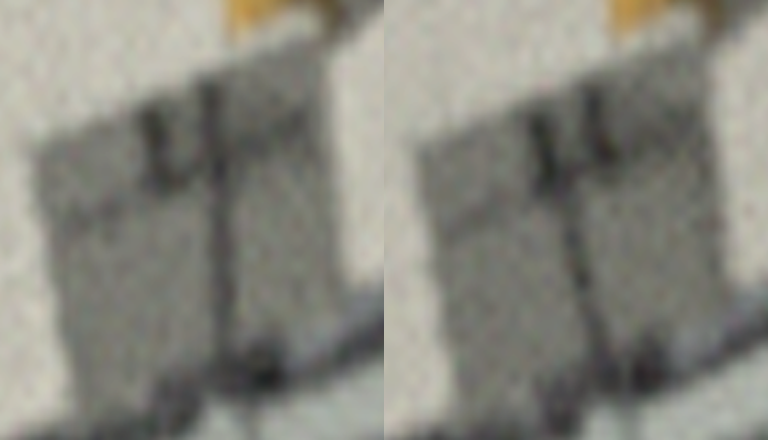

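View pics/p7.png

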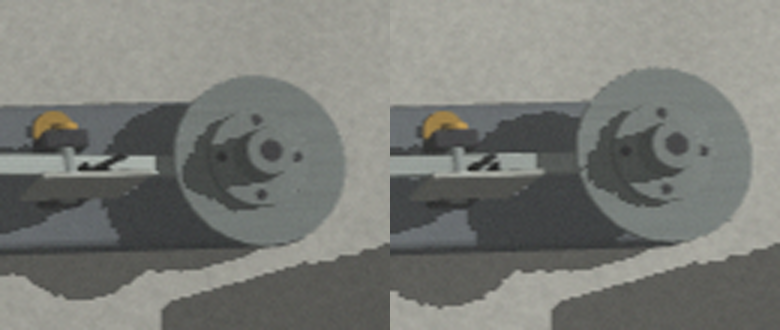

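The pointer sits at the left mark with 150 g and was at the right mark with 200 g. Adding 20 g should bring it to the middle, so I'll place the w20.

```bash
python3 - <<'E'
from h import *
place('w20',[.5767,-.020],.1205,top=.160); 
bot.move_ptp([.3,.42,.25],q(.9)); bot.hold(.7); print(T())
t,s=beam_imgs('b3'); print(T()); cv2.imwrite('pics/p8.png',np.hstack([t['pixels'][100:400,60:440],s['pixels'][50:350,140:520]])[:,:,::-1]) 
s0=cv2.imread('pics/scene0.png')[:,:,::-1].copy();t0=cv2.imread('pics/top0.png')[:,:,::-1].copy()
print(meas(s,s0,'part'),meas(t,t0,'part'))
c=t['pixels'][170:260,235:355,::-1]; c2=s['pixels'][165:255,225:345,::-1]
cv2.imwrite('pics/p9.png',np.hstack([cv2.resize(x,None,fx=3.3,fy=5,interpolation=cv2.INTER_CUBIC) for x in (c,c2)]))
E
```

```text
width 0.0079 dF -0.93
38.35
38.45
(np.float64(0.8446844473445166), np.float64(0.005000000000000199)) (np.float64(0.9841767561979718), np.float64(-0.03499999999999984))
```

View pics/p8.png

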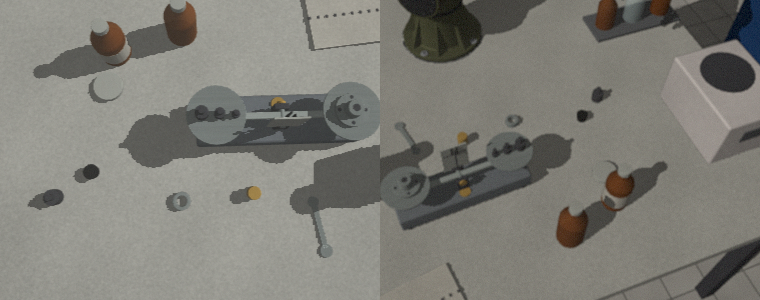

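View pics/b3.png

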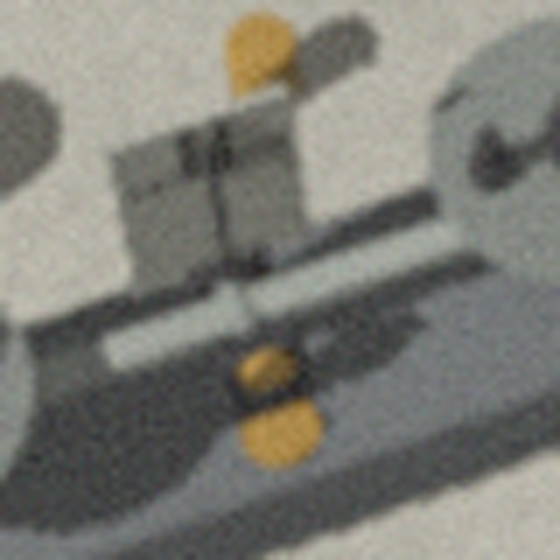

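View pics/p9.png

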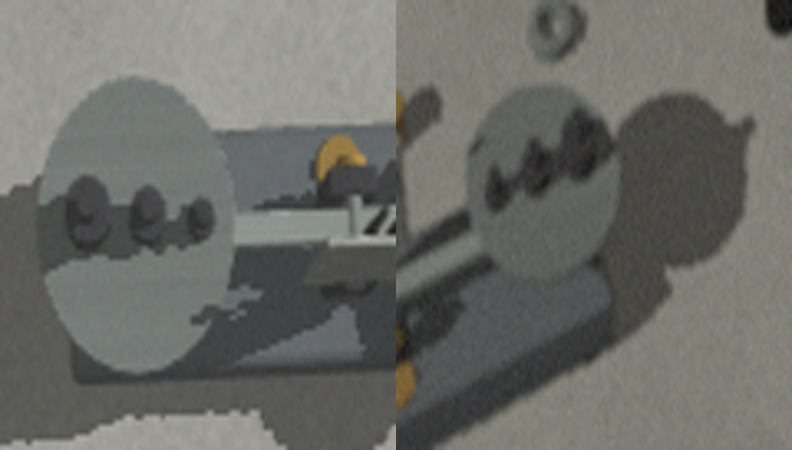

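The three weights stand upright in a row on the free pan. The pointer is at zoom (212,150), midway between the marks at about 190 and 225. The w200 is upright on the bench and the other objects haven't moved, so I'm handing in.

```bash
python3 -c "
from h import *
print(T(),bot.get_state()['ft_force']); print(bot.close_job())"
```

```text
38.45 [-0.58615202  0.98851999 -1.3373841 ]
the job is handed in; nothing more can be done
None
```

I weighed the flange at about 170 g and handed the job in at t = 38.5 s, with the beam level and the pointer between the two marks.

- **Trial with 200 g:** this was too heavy. The beam settled at about -0.07 to -0.10 rad, so I put the 200 g weight back upright on its old spot on the bench.
- **Final load:** the 100, 50 and 20 g weights stand upright in a row on the free pan.
- **Last pictures:** the pointer sits midway between the marks, the flange is on its own pan, the other objects look unmoved, and the arm is clear of everything.
- **Disagreement:** at the end the scene camera gave a tilt of +0.005 rad and the top camera -0.035 rad. The same offset of about 0.035 rad showed at every load, so I take it as a calibration error. Both readings are within the 0.05 rad limit.

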